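# Set the meter beside the safety switch, then test and reset the switch

## Robot

A 6-joint arm with a two-finger parallel gripper is mounted at the origin on a cart in front of the work surface, level with it; the furniture and walls round the work are solid. World frame = base frame: x ahead of the robot, y to its left, z up, the work surface at z = 0. Lengths are in m, angles in rad, forces in N, time in s.
With the tool pointing down it reaches from about 0.375 to 0.975 m from the base axis. Payload 3.8 kg.
Tool frame: the origin (TCP) lies midway between the tips of the shut fingers; the grasp point (between the pads) lies 19 mm behind it; x points along the fingers, y is the direction in which the jaws open and shut, and the axes are right-handed (so a half turn about x gives the same grasp; the last joint's range is limited). The gripper opens to 88 mm and grips with 3 to 60 N. Pads are 18 mm wide; open, the fingers measure 123 mm over their backs; the gripper's body (75 mm by 187 mm) begins 45 mm behind the grasp point.
Start: joints at [-0.037, 0.264, 1.604, -0, 1.274, -0.037], TCP at [0.675, -0, 0.239] pointing down, gripper open.
Joint ranges: [-2.63, 2.63], [-0.94, 2.18], [0.31, 2.57], [-1.31, 4.45], [0, 2.66], [-2.55, 2.55]. Speed limits (rad/s): [2.57, 2.57, 3.14, 3.14, 3.14, 3.14].

## Interface

Orientations are given as a rotation vector (axis times angle).
In Python, from cell import manip, inverse_kinematics, cams, order gives the robot as it stands. Calls block until the motion is done:
- manip.move_pose(position, orientation): joint-space move of the TCP to a pose.
- manip.move_linear(position, rate=0.15, rot=None): straight line of the TCP; rot=None keeps the orientation; rate is the mean speed in m/s.
- manip.set_joints(angles): joint-space move.
- manip.set_gripper(opening, force=None): finger opening in m; force is the grip in N (None keeps the last); returns when the fingers have stopped.
- manip.dwell(seconds).
- inverse_kinematics(position, orientation): joint angles nearest the present ones, or None.
- manip.state(): the state.
- cams.capture(name): name is "scene" or "side" or "wrist"; returns a dict with "image" (400x640x3 uint8, blue, green, red), "z_map" (400x640 float32, m along the optical axis (not along the pixel's ray), 0 where there is no reading), "intrinsics" (3x3 intrinsics, pixels), "position" and "orientation" of the camera in the world; the wrist camera has in their place "T_tool_cam" (4x4, takes a point from camera to tool coordinates, whose origin is the TCP and whose axes are the tool frame's). Camera axes: x right, y down, z forward; pixel columns grow to the right and rows downward; lengths in m; the calibration is good to about 2 mm. A picture is of the moment at which its call begins: read the wrist's pose just before it.
A pose or a line that the arm cannot do raises manip.IKError and nothing moves.
- order.close_job(): hands the job in, once; it reports no verdict.
The state is a dict: "clock": time; "joint_pos": joint angles; "joint_velocities": joint speeds; "tau": joint torques, N m; "tool_pos": TCP position; "tcp_rot": TCP orientation; "contact_force": force on the tool from outside, world axes, zero at the start; "moment": the same for the moment, N m; "gripper_width": finger opening in m.
Only numpy, scipy, OpenCV 4.12 (cv2) and the standard library are available. Lean on these libraries where they do the work, as an engineer would, in place of code of your own. Each camera call takes 0.05 s, during which the arm holds its last target. There are 200 camera calls.

## Task

Set up the measuring place: without lifting it, slide the multimeter to the right-hand side of the grey safety-switch box, parallel to it, near ends level, with a gap of about 3 cm between the two. Then press the switch box's test button so that its lever drops, let go, and lift the lever back up. Leave the red breakout box where it stands and the meter in its new place.

Things in the scene. Friction and masses are not known exactly. Their poses are not given: they have to be found in the camera images.
- multimeter: Hand multimeter lying face up: 178 mm long (its x), 86 mm wide (its y; too wide to grip), body 34 mm high with a dial up to 44 mm, 0.36 kg. Origin at the centre of its underside; +x points to its display end, which lies away from the robot.
- switch_box: Grey console fixed to the table, 120 mm deep (x), 116 mm wide (y); its face slopes up 20 degrees from the front edge (35 mm high) to a flat back strip (70 mm high). Origin: centre of its underside; its near end (x = -60 mm) faces the robot, its right-hand side is y = -58 mm. Set in place, the meter's centre is at x = +29, y = -131 mm in this frame, axes parallel.
- test_button_top (a point): Centre of the top of the round white test button, 30 mm in diameter, left of the lever on the sloping face, 13 mm proud of it. Its z axis is the outward normal of the face; the button goes in along -z.
- test_button (a joint): Travel of the spring test button: 0 out, 0.006 m fully in (under 6 N); the lever trips at about 0.004.
- trip_lever_tip (a point): Middle of the end of the black paddle lever, 32 mm wide (y), 8 mm thick with a round 12 mm bar along its end, on the right half of the sloping face; its end is 40 mm from the hinge, which runs along the box's y, 8 mm below the face. Its z axis points from the hinge to the tip.
- trip_lever (a joint): Angle of the trip lever: +0.35 up (raised, toward the back of the box), -0.35 dropped (toward the front). It snaps to either end past 0; about 1 N at the tip moves it.
- breakout_box: Red upright breakout box, 68 x 73 x 134 mm, loose, standing to the left of the switch box. Origin at the centre of its underside.
Mind the look-alikes: they are no part of the job. What is shaped like the breakout_box but black or pink is not meant.

How it is judged:
By the outcome, as a careful person would: the job done as asked, in the order asked, and still so for the second after the job is handed in, with the robot touching nothing.
It also fails if it takes over 61 s, if anything falls off the work surface, if the arm or the gripper's body presses on something with over 40 N, if the wrist force passes 120 N, or if a joint passes its speed limit or range.

## Working session

There is one attempt and no reset: what is moved stays moved. The work goes in short steps, each a Python script; the robot and the scene stay as the last script left them, time stands still between calls to the robot, and variables do not carry over. Pictures are saved under pics/ and viewed, about 8 in all and at most 12, crops included, and the job is handed in when it is done.

```bash
ls; mkdir -p pics; python3 - <<'E'
from cell import manip, cams
import cv2,numpy as np
for n in ["scene","side"]:
    c=cams.capture(n); cv2.imwrite(f"pics/{n}0.png",c["image"]); np.savez(f"{n}0.npz",**c)
    print(n,c["position"],c["orientation"],c["intrinsics"].tolist() if hasattr(c["intrinsics"],'tolist') else c["intrinsics"])
s=manip.state();print(s)
E
```

```text
pics
scene [0.04887067 0.54436928 0.77820938] [-1.18279512  2.28053437 -1.00030633] [[431.22293978045747, 0.0, 326.2078737874416], [0.0, 431.22293978045747, 202.94809209854438], [0.0, 0.0, 1.0]]
side [ 0.49087966 -0.98920787  0.50856375] [-1.9244402   0.12924202 -0.11884342] [[432.46574830617436, 0.0, 311.08785547152394], [0.0, 432.46574830617436, 200.08481972157117], [0.0, 0.0, 1.0]]
{'clock': 0.1, 'joint_pos': array([-3.69124446e-02,  2.64659347e-01,  1.60521653e+00, -9.98720891e-06,
        1.27368759e+00, -3.69165100e-02]), 'joint_velocities': array([ 0.0018516 , -0.00195172, -0.00340547, -0.00126276, -0.00051362,
        0.00269171]), 'tau': array([ 2.09863060e-04, -5.03614998e+01, -3.58072400e+01,  7.29403482e-02,
        2.32994242e-02, -8.27531630e-05]), 'tool_pos': array([6.74371133e-01, 9.72249912e-06, 2.37536233e-01]), 'tcp_rot': array([ 1.20830898,  1.21069989, -1.21061499]), 'contact_force': array([ 0.32671797, -0.73260678,  1.52960121]), 'moment': array([-0.00917588,  0.04227684, -0.01895631]), 'gripper_width': 0.08864299671426594}
```

View pics/scene0.png

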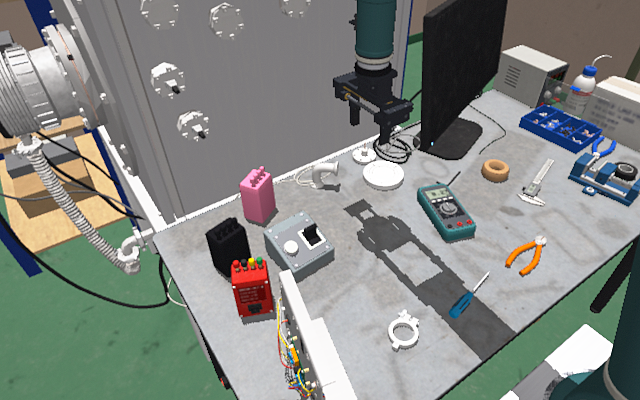

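View pics/side0.png

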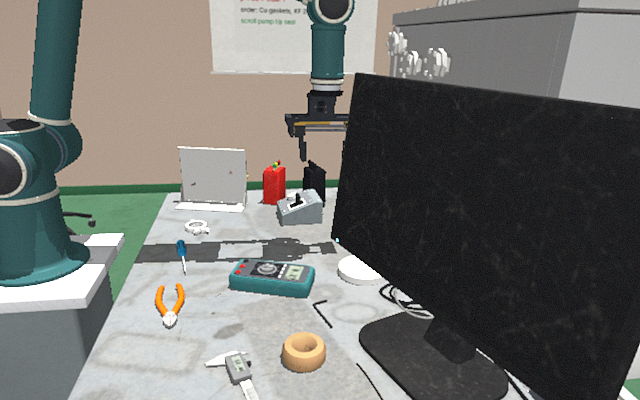

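```bash
cat > h.py <<'E'
import numpy as np,cv2
from scipy.spatial.transform import Rotation as R
def cloud(c):
    K=c["intrinsics"];z=c["z_map"];v,u=np.mgrid[:400,:640]
    p=np.stack([(u-K[0,2])/K[0,0]*z,(v-K[1,2])/K[1,1]*z,z],-1)
    w=p@R.from_rotvec(c["orientation"]).as_matrix().T+c["position"]
    w[z<=0]=np.nan
    return w
E
python3 - <<'E'
from h import *
X0,X1,Y0,Y1,s=0.35,1.0,-0.45,0.5,800
im=np.zeros((int((X1-X0)*s),int((Y1-Y0)*s),3),np.uint8)
for n in ["side","scene"]:
    c=dict(np.load(n+"0.npz"));w=cloud(c);P=w.reshape(-1,3);C=c["image"].reshape(-1,3)
    ok=(P[:,2]<0.15)&(P[:,2]>-.02)&(P[:,0]>X0)&(P[:,0]<X1)&(P[:,1]>Y0)&(P[:,1]<Y1)
    t=P[ok&(np.abs(P[:,2])<.01)];print(n,"table z",np.median(t[:,2]))
    for p,col in zip(P[ok],C[ok]):
        cv2.circle(im,(int((Y1-p[1])*s),int((X1-p[0])*s)),1,[int(a) for a in col],-1)
    # meter top/teal
    hsv=cv2.cvtColor(c["image"],cv2.COLOR_BGR2HSV).reshape(-1,3)
    m=ok&(hsv[:,0]>80)&(hsv[:,0]<100)&(hsv[:,1]>90)&(P[:,2]>.028)&(P[:,2]<.05)
    q=P[m];q=q[np.linalg.norm(q[:,:2]-np.median(q[:,:2],0),axis=1)<.13]
    print(n,"meter",len(q),cv2.minAreaRect(q[:,:2].astype(np.float32)),np.median(q[:,2]))
    g=ok&(hsv[:,1]<70)&(P[:,2]>.02)&(P[:,2]<.075)
    # strip on the back of box
    for (a,b) in [(.064,.074),(.025,.074)]:
        g2=ok&(P[:,2]>a)&(P[:,2]<b);u=np.arange(len(P))%640;v=np.arange(len(P))//640
        box=(u>262)&(u<336)&(v>208)&(v<282) if n=="scene" else (u>274)&(u<326)&(v>185)&(v<226)
        q=P[g2&box&(hsv[:,1]<70)];print(n,"box",len(q),q.min(0),q.max(0),cv2.minAreaRect(q[:,:2].astype(np.float32)))
cv2.imwrite("pics/ortho.png",im)
E
```

```text
side table z -0.0003049493461799724
side meter 459 ((0.5393386483192444, -0.16044959425926208), (0.08143481612205505, 0.17535719275474548), 70.0739974975586) 0.032368464304469435
side box 222 [0.62299573 0.15766025 0.06401945] [0.704818   0.31948483 0.07244844] ((0.6638118624687195, 0.2384735494852066), (0.08156082034111023, 0.16182087361812592), 0.18326465785503387)
side box 1086 [0.58078545 0.15250261 0.02500289] [0.74437134 0.38481282 0.07244844] ((0.6555057764053345, 0.2643899917602539), (0.24485911428928375, 0.14620232582092285), 77.96002197265625)
scene table z 0.0015712397747406626
scene meter 373 ((0.5377631187438965, -0.1543479561805725), (0.08348479866981506, 0.1755925863981247), 70.60350799560547) 0.034092993802587346
scene box 931 [0.56792983 0.16127836 0.06401652] [0.70327616 0.33357936 0.07394028] ((0.6525902152061462, 0.25553929805755615), (0.09755241125822067, 0.2086002379655838), 22.266843795776367)
scene box 2610 [0.56792983 0.15640044 0.02502368] [0.70327616 0.33357936 0.07394028] ((0.6377726793289185, 0.24849069118499756), (0.12519638240337372, 0.1811029613018036), 4.72390079498291)
```

View pics/ortho.png

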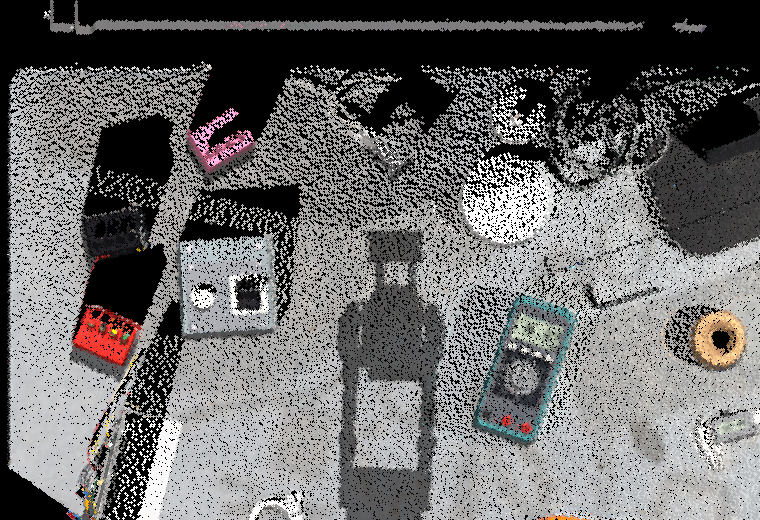

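```bash
cat >> h.py <<'E'
from scipy.optimize import least_squares
def rot(yaw,tilt=0):
    """tool down (tilted forward by tilt), jaws along the direction yaw"""
    return R.from_euler('z',yaw)*R.from_euler('y',-tilt)*R.from_rotvec([1.2092,1.2092,-1.2092])
def wrist(name):
    from cell import manip,cams
    s=manip.state();c=cams.capture("wrist");T=np.asarray(c["T_tool_cam"])
    Rt=R.from_rotvec(s["tcp_rot"])
    c["orientation"]=(Rt*R.from_matrix(T[:3,:3])).as_rotvec();c["position"]=Rt.apply(T[:3,3])+s["tool_pos"]
    np.savez(name+".npz",**c);cv2.imwrite(f"pics/{name}.png",c["image"]);return c
E
python3 - <<'E'
from h import *
from cell import manip
for n in ["side","scene"]:
    P=cloud(dict(np.load(n+"0.npz"))).reshape(-1,3)
    for nm,b in dict(monitor=(.4,1,-.5,-.15,.08,.6),board=(.3,.57,.2,.45,.06,.5),red=(.52,.64,.3,.43,.05,.2)).items():
        q=P[(P[:,0]>b[0])&(P[:,0]<b[1])&(P[:,1]>b[2])&(P[:,1]<b[3])&(P[:,2]>b[4])&(P[:,2]<b[5])]
        if len(q):print(n,nm,len(q),q.min(0).round(3),q.max(0).round(3))
manip.move_pose([.62,.20,.30],rot(0).as_rotvec());c=wrist("w_box");w=cloud(c);print(c["position"])
manip.move_pose([.53,-.157,.26],rot(np.radians(-20)).as_rotvec());c=wrist("w_met")
s=manip.state();print(s["clock"],s["tool_pos"],s["contact_force"])
E
python3 -c "
import cv2;a=cv2.imread('pics/w_box.png');b=cv2.imread('pics/w_met.png');import numpy as np
cv2.imwrite('pics/w2.png',cv2.resize(np.vstack([a,b]),(480,600)))"
```

```text
side monitor 39513 [ 0.659 -0.5    0.12 ] [ 1.    -0.15   0.585]
side board 2377 [0.3  0.32 0.06] [0.57  0.404 0.185]
side red 540 [0.542 0.32  0.05 ] [0.618 0.404 0.134]
scene monitor 9176 [ 0.657 -0.5    0.08 ] [ 0.978 -0.15   0.456]
scene board 4139 [0.3   0.326 0.06 ] [0.57  0.416 0.189]
scene red 1559 [0.539 0.327 0.05 ] [0.613 0.41  0.138]
[0.62017959 0.28321301 0.44544947]
2.4583 [ 0.53063369 -0.15628263  0.26022629] [-0.03843555  0.43584713 -0.36739956]
```

View pics/w2.png

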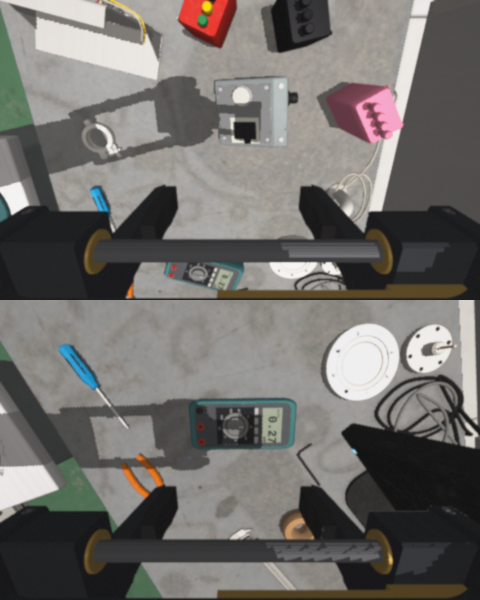

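```bash
cat >> h.py <<'E'
def rect(w,cen,rad,zlo,zhi=.2,k=7):
    m=((w[...,2]>zlo)&(w[...,2]<zhi)&(np.hypot(w[...,0]-cen[0],w[...,1]-cen[1])<rad)).astype(np.uint8)
    m=cv2.morphologyEx(m,cv2.MORPH_OPEN,np.ones((k,k),np.uint8))
    n,l,st,_=cv2.connectedComponentsWithStats(m);m=l==1+np.argmax(st[1:,4])
    q=w[m];(c,d,a)=cv2.minAreaRect(q[:,:2].astype(np.float32))
    return np.array(c),np.array(d),a,q
E
python3 - <<'E'
from h import *
np.set_printoptions(precision=4,suppress=True)
cb=dict(np.load("w_box.npz"));w=cloud(cb)
t=w[(abs(w[...,2])<.008)];print("table",np.median(t[:,2]))
for zlo in(.028,.04):
  for k in (7,11): c,d,a,q=rect(w,(.641,.216),.1,zlo,k=k);print("box",c,d,a)
# strip
c,d,a,q=rect(w,(.641,.216),.1,.067,.0735,3);print("strip",c,d,a,np.median(q[:,2]))
# sloping-face yaw: plane fit
f=w[(w[...,2]>.03)&(w[...,2]<.066)&(np.hypot(w[...,0]-.63,w[...,1]-.216)<.06)]
p=np.linalg.lstsq(np.c_[f[:,:2],np.ones(len(f))],f[:,2],rcond=None)[0]
for i in range(6):
    r=f[:,2]-np.c_[f[:,:2],np.ones(len(f))]@p;g=f[abs(r)<.002]
    p=np.linalg.lstsq(np.c_[g[:,:2],np.ones(len(g))],g[:,2],rcond=None)[0]
print("plane",p,"slope",np.degrees(np.arctan(np.hypot(*p[:2]))),"yaw",np.degrees(np.arctan2(p[1],p[0])),len(g))
# things proud of the face
h=w[...,2]-(w[...,:2]@p[:2]+p[2])
near=(abs(w[...,0]-.63)<.045)&(abs(w[...,1]-.216)<.055)
for lo,hi in((.010,.016),(.018,.05)):
    q=w[near&(h>lo)&(h<hi)];print(lo,len(q),q.min(0),q.max(0),np.median(q,0))
cm=dict(np.load("w_met.npz"));w=cloud(cm)
t=w[(abs(w[...,2])<.008)];print("table",np.median(t[:,2]))
for zlo in(.015,.025): c,d,a,q=rect(w,(.538,-.157),.12,zlo,.06);print("meter",c,d,a,np.median(q[:,2]))
u=q[q[:,2]>.038];print("dial",len(u),cv2.minEnclosingCircle(u[:,:2].astype(np.float32)),np.percentile(u[:,2],[50,98]))
for n in("w_box","w_met"):
    c=dict(np.load(n+".npz"))
    r=(slice(95,205),slice(275,400)) if n=="w_box" else (slice(120,215),slice(240,405))
    cv2.imwrite(f"pics/{n}_c.png",cv2.resize(c["image"][r],None,fx=4,fy=4,interpolation=cv2.INTER_CUBIC))
E
```

```text
table 0.0002221106699381581
box [0.6534 0.2197] [0.1433 0.1164] 3.0038130283355713
box [0.6521 0.2196] [0.1405 0.1164] 3.0038132667541504
box [0.6512 0.2192] [0.1209 0.1165] 3.493682384490967
box [0.6505 0.2196] [0.1141 0.1164] 2.9195609092712402
strip [0.6825 0.2216] [0.0374 0.1154] 4.024902820587158 0.06973259549997773
plane [ 0.3648  0.0072 -0.1771] slope 20.043539262051596 yaw 1.1350937714356637 3869
0.01 452 [0.6108 0.2045 0.0589] [0.6377 0.2634 0.0703] [0.6244 0.2491 0.0651]
0.018 254 [0.628  0.1749 0.0765] [0.6407 0.2065 0.0866] [0.6342 0.1915 0.0839]
table 0.00019221313607703516
meter [ 0.5391 -0.1549] [0.0855 0.1764] 71.31159210205078 0.03526654378964142
meter [ 0.539  -0.1552] [0.0853 0.1762] 71.14200592041016 0.0352796161299363
dial 580 ((0.5225456953048706, -0.14689190685749054), 0.060990024358034134) [0.0421 0.0448]
```

View pics/w_box_c.png

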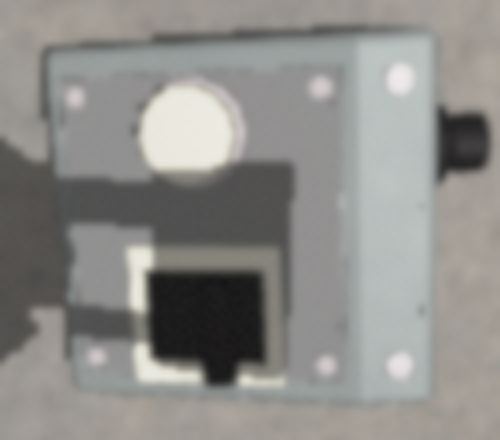

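```bash
cat >> h.py <<'E'
def edges(q,c0,yaw,nb=24):
    """lines along the four sides of a roughly rectangular cloud; returns offsets at centre and slopes (deg)"""
    B=R.from_euler('z',yaw).as_matrix()[:2,:2];l=(q[:,:2]-c0)@B;out={}
    for ax,nm in((0,'x'),(1,'y')):
        a,b=l[:,ax],l[:,1-ax];lo,hi=np.percentile(b,[8,92]);bins=np.linspace(lo,hi,nb+1);i=np.digitize(b,bins)
        for f,sg in((np.min,'-'),(np.max,'+')):
            x=[];y=[]
            for j in range(1,nb+1):
                if (i==j).sum()>5:x.append((bins[j-1]+bins[j])/2);y.append(f(a[i==j]))
            r=least_squares(lambda p:p[0]+p[1]*np.array(x)-y,[np.median(y),0],loss='soft_l1',f_scale=.0007).x
            out[sg+nm]=(round(r[0]*1e3,1),round(np.degrees(r[1])*(-1 if ax==0 else 1),2))
    return out
E
python3 - <<'E'
from h import *
w=cloud(dict(np.load("w_box.npz")))
c,d,a,q=rect(w,(.641,.216),.095,.031,k=7)
print(edges(q,np.array([.645,.22]),np.radians(3.3)))
w=cloud(dict(np.load("w_met.npz")))
c,d,a,q=rect(w,(.538,-.157),.12,.022,.06);print(edges(q,c,np.radians(a-90)))
B=R.from_euler('z',np.radians(a-90)).as_matrix()[:2,:2];l=(q[:,:2]-c)@B
u=(q[:,2]>.0395)&(abs(l[:,0])<.06)&(abs(l[:,1])<.03);print("dial rel",l[u].min(0),l[u].max(0),np.percentile(q[u,2],[10,50,90]),u.sum())
import sys
u2=abs(l[:,1])<.003
for x in np.arange(-.06,.061,.006):
    k=u2&(abs(l[:,0]-x)<.003);print(round(x,3),round(np.median(q[k,2])*1e3,1),end='; ')
E
```

```text
{'-x': (np.float64(-62.2), np.float64(0.08)), '+x': (np.float64(56.6), np.float64(-0.27)), '-y': (np.float64(-57.7), np.float64(0.45)), '+y': (np.float64(56.9), np.float64(0.37))}
{'-x': (np.float64(-87.2), np.float64(-0.51)), '+x': (np.float64(86.9), np.float64(0.5)), '-y': (np.float64(-40.7), np.float64(-0.12)), '+y': (np.float64(42.3), np.float64(-0.27))}
dial rel [-0.02613669 -0.01489745] [0.02022129 0.01906411] [0.0411625  0.04244883 0.04393392] 460
-0.06 35.4; -0.054 35.5; -0.048 35.1; -0.042 35.6; -0.036 35.3; -0.03 36.2; -0.024 43.5; -0.018 43.5; -0.012 43.8; -0.006 43.8; -0.0 43.5; 0.006 36.4; 0.012 35.8; 0.018 35.7; 0.024 35.6; 0.03 35.6; 0.036 36.0; 0.042 35.7; 0.048 35.5; 0.054 35.3; 0.06 35.5;
```

View pics/w_met_c.png

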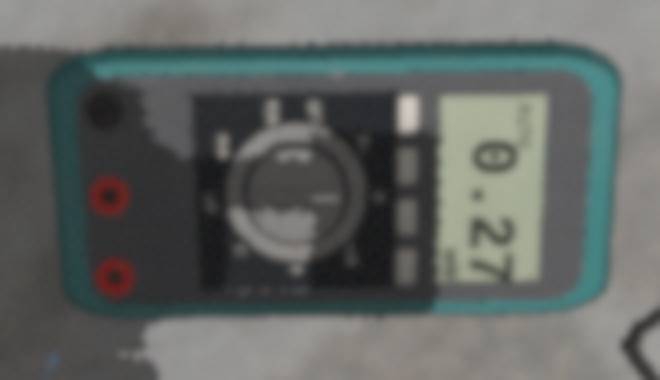

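```bash
python3 - <<'E'
from h import *
from cell import manip
np.set_printoptions(precision=4,suppress=True)
r=rot(np.radians(-19)).as_rotvec()
manip.set_gripper(.06,15)
manip.move_pose([.528,-.151,.075],r)
manip.move_linear([.528,-.151,.0375],rate=.05)
s=manip.state();print(s["contact_force"],s["tool_pos"])
manip.set_gripper(.0,15)
s=manip.state();print(s["gripper_width"],s["contact_force"],s["tool_pos"],s["clock"])
manip.move_linear([.533,-.136,.0375],rate=.05)
s=manip.state();print(s["gripper_width"],s["contact_force"],s["tool_pos"],s["clock"])
wrist("w_grip")
E
```

```text
[-5.4244  0.706   8.456 ] [ 0.5272 -0.1507  0.0379]
0.029378556882619023 [-0.0932 -0.0008 -0.7484] [ 0.5274 -0.1508  0.0369] 5.275
0.02996685103336544 [-0.0784 -0.6036 -1.8374] [ 0.5328 -0.1354  0.0372] 5.7417
```

View pics/w_grip.png

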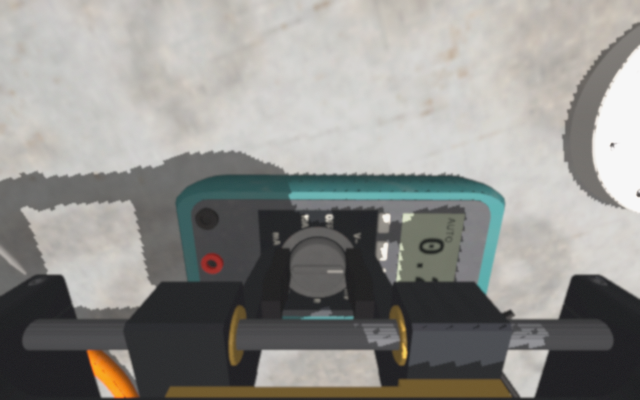

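The wrist view shows the dial (about (318,265)) held between both pads, with the meter following straight. Next is the slide itself.

```bash
python3 - <<'E'
from h import *
from cell import manip
np.set_printoptions(precision=4,suppress=True)
for p,yw in(([.57,-.04,.0375],-8),([.64,.06,.0375],2),([.6671,.0897,.0375],3.5)):
    manip.move_linear(p,rate=.08,rot=rot(np.radians(yw)).as_rotvec())
    s=manip.state();print(s["gripper_width"],s["contact_force"],s["tool_pos"],s["clock"])
manip.set_gripper(.06)
s=manip.state();print(s["gripper_width"],s["contact_force"],s["clock"])
manip.move_linear([.6671,.0897,.12],rate=.12)
manip.move_pose([.66,.11,.30],rot(np.radians(3.5)).as_rotvec())
c=wrist("w_chk");w=cloud(c)
c,d,a,q=rect(w,(.642,.219),.095,.031,k=7);e=edges(q,np.array([.6422,.2194]),np.radians(3.5));print("box",e)
c,d,a,q=rect(w,(.679,.09),.105,.022,.06);print(c,d,a);e=edges(q,np.array([.6791,.0904]),np.radians(3.5));print("meter",e)
print(manip.state()["clock"])
E
```

```text
0.029849513956492085 [ 0.3212  0.1244 -3.4766] [ 0.5698 -0.0404  0.0374] 7.225
0.029630686096160392 [-0.3664  0.3428 -2.649 ] [0.6397 0.0596 0.0374] 8.9
0.029550473371530467 [ 0.1338  0.9826 -2.777 ] [0.667  0.09   0.0372] 9.55
0.05989980210089812 [-2.4335 -1.3588  2.2919] 10.1583
box {'-x': (np.float64(-59.3), np.float64(-0.02)), '+x': (np.float64(60.0), np.float64(-1.38)), '-y': (np.float64(-57.7), np.float64(0.3)), '+y': (np.float64(57.0), np.float64(0.29))}
[0.6789 0.0911] [0.1762 0.0838] 3.343291997909546
meter {'-x': (np.float64(-87.4), np.float64(-0.34)), '+x': (np.float64(86.4), np.float64(1.75)), '-y': (np.float64(-40.2), np.float64(0.14)), '+y': (np.float64(42.4), np.float64(-0.07))}
11.8
```

View pics/w_chk.png

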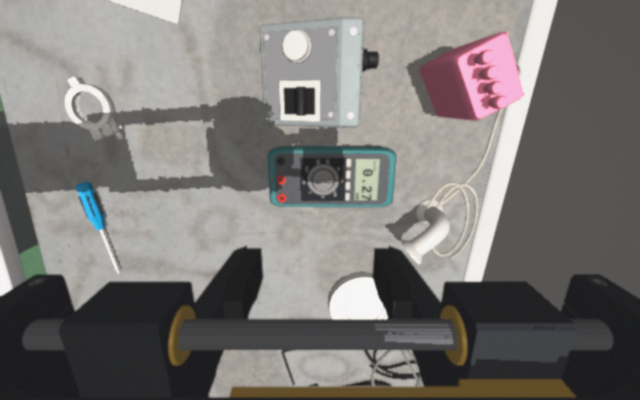

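```bash
python3 - <<'E'
from h import *
np.set_printoptions(precision=4,suppress=True)
B=R.from_euler('zy',[np.radians(3.7),-np.radians(20)]).as_matrix() # face frame: x up-slope, z normal
o=np.array([.6422,.2194,0]);Bz=R.from_euler('z',np.radians(3.7)).as_matrix()
f0=o+Bz@np.array([-.06,0,.035])   # front edge of the face
for n in("w_box","w_chk"):
    w=cloud(dict(np.load(n+".npz")));l=((w-f0)@B).reshape(-1,3)
    print(n,"front edge",f0,"face h",np.median(l[(abs(l[:,2])<.005)&(l[:,0]>.01)&(l[:,0]<.08)&(abs(l[:,1])<.05)][:,2]))
    b=l[(l[:,0]>.01)&(l[:,0]<.08)&(l[:,1]>.008)&(l[:,1]<.056)&(l[:,2]>.0105)&(l[:,2]<.018)]
    print(" button",len(b),b.min(0),b.max(0),"circle",cv2.minEnclosingCircle(b[:,:2].astype(np.float32)),np.median(b[:,2]))
    t=l[(l[:,0]>.0)&(l[:,0]<.09)&(l[:,1]>-.055)&(l[:,1]<.008)&(l[:,2]>.010)&(l[:,2]<.05)]
    for a in np.arange(.010,.042,.004):
        k=t[(t[:,2]>=a)&(t[:,2]<a+.004)]
        if len(k)>3:print("  lev h",round(a,3),len(k),k[:,:2].min(0),k[:,:2].max(0))
E
```

```text
w_box front edge [0.5823 0.2155 0.035 ] face h 0.0020157303755366967
 button 453 [0.0371 0.016  0.0106] [0.0661 0.0447 0.0159] circle ((0.051581189036369324, 0.03028295375406742), 0.015221823938190937) 0.013853816997384739
  lev h 0.01 5 [ 0.0549 -0.0142] [ 0.0608 -0.0138]
  lev h 0.018 4 [ 0.0623 -0.0271] [ 0.0683 -0.0133]
  lev h 0.022 42 [ 0.0569 -0.0444] [ 0.0688 -0.0131]
  lev h 0.026 190 [ 0.0572 -0.045 ] [ 0.0687 -0.0133]
  lev h 0.03 18 [ 0.0597 -0.0378] [ 0.0658 -0.0153]
w_chk front edge [0.5823 0.2155 0.035 ] face h 0.0020889633895796894
 button 576 [0.0371 0.0156 0.0107] [0.0661 0.0443 0.0166] circle ((0.051504842936992645, 0.029950041323900223), 0.015152418985962868) 0.013824973724275595
  lev h 0.018 8 [ 0.0676 -0.0437] [ 0.0681 -0.0252]
  lev h 0.022 52 [ 0.0569 -0.0448] [ 0.0687 -0.0138]
  lev h 0.026 232 [ 0.0575 -0.0448] [ 0.0687 -0.0138]
  lev h 0.03 24 [ 0.0595 -0.0436] [ 0.067 -0.015]
```

```bash
cat >> h.py <<'E'
YB=np.radians(3.7)
BF=R.from_euler('zy',[YB,-np.radians(20)]).as_matrix()
F0=np.array([.5823,.2155,.035])
face=lambda x,y,h:F0+BF@np.array([x,y,h])
RF=rot(YB,np.radians(20)).as_rotvec()
E
python3 - <<'E'
from h import *
from cell import manip
np.set_printoptions(precision=4,suppress=True)
print("tool x axis",R.from_rotvec(RF).apply([1,0,0]),"want",-BF[:,2])
assert np.allclose(R.from_rotvec(RF).apply([1,0,0]),-BF[:,2],atol=1e-3)
manip.set_gripper(0)
manip.move_pose(face(.0515,.030,.09),RF)
manip.move_linear(face(.0515,.030,.022),rate=.1)
f0=manip.state()["contact_force"]
for h in (.016,.013,.011,.0095,.0082,.0075):
    manip.move_linear(face(.0515,.030,h),rate=.03)
    s=manip.state();print(h,((s["tool_pos"]-F0)@BF),(s["contact_force"]-f0)@BF)
wrist("w_press")
manip.move_linear(face(.0515,.030,.03),rate=.1)
manip.move_linear(face(.0515,.030,.09),rate=.15)
from cell import cams
c=cams.capture("scene");cv2.imwrite("pics/s_press.png",cv2.resize(c["image"][190:330,200:400],None,fx=4,fy=4,interpolation=cv2.INTER_CUBIC))
w=wrist("w_after");print(manip.state()["clock"],manip.state()["gripper_width"])
E
```

```text
tool x axis [ 0.3413  0.0221 -0.9397] want [ 0.342   0.     -0.9397]Traceback (most recent call last):
  File "<stdin>", line 5, in <module>
AssertionError
```

```bash
sed -i "s/^BF=.*/BF=R.from_euler('ZY',[YB,-np.radians(20)]).as_matrix()/" h.py
python3 - <<'E'
from h import *
np.set_printoptions(precision=4,suppress=True)
for n in("w_box","w_chk"):
    l=((cloud(dict(np.load(n+".npz")))-F0)@BF).reshape(-1,3)
    b=l[(l[:,0]>.01)&(l[:,0]<.08)&(l[:,1]>.008)&(l[:,1]<.056)&(l[:,2]>.0105)&(l[:,2]<.018)]
    print(n,np.median(l[(abs(l[:,2])<.005)&(l[:,0]>.01)&(l[:,0]<.08)&(abs(l[:,1])<.05)][:,2]),"button",cv2.minEnclosingCircle(b[:,:2].astype(np.float32)),np.median(b[:,2]))
    k=l[(l[:,0]>0)&(l[:,0]<.09)&(l[:,1]>-.055)&(l[:,1]<.008)&(l[:,2]>.022)&(l[:,2]<.045)];print(" lever",k.min(0),k.max(0))
E
```

```text
w_box 0.0019530975697447184 button ((0.05151257663965225, 0.03076118603348732), 0.015233693644404411) 0.01312289243410696
 lever [ 0.057  -0.0441  0.022 ] [ 0.069  -0.0124  0.0311]
w_chk 0.0020409410646415405 button ((0.0514272041618824, 0.03049212507903576), 0.015178732573986053) 0.013118397526571563
 lever [ 0.0571 -0.044   0.022 ] [ 0.0689 -0.0129  0.0322]
```

```bash
cat > press.py <<'E'
from h import *
from cell import manip,cams
np.set_printoptions(precision=4,suppress=True)
print("tool x axis",R.from_rotvec(RF).apply([1,0,0]),"want",-BF[:,2])
assert np.allclose(R.from_rotvec(RF).apply([1,0,0]),-BF[:,2],atol=1e-3)
manip.set_gripper(0)
manip.move_pose(face(.0515,.0305,.09),RF)
manip.move_linear(face(.0515,.0305,.022),rate=.1)
f0=manip.state()["contact_force"]
for h in (.016,.013,.011,.0095,.0082,.0075):
    manip.move_linear(face(.0515,.0305,h),rate=.03)
    s=manip.state();print(h,((s["tool_pos"]-F0)@BF),(s["contact_force"]-f0)@BF)
manip.move_linear(face(.0515,.0305,.03),rate=.1)
manip.move_linear(face(.0515,.0305,.09),rate=.15)
c=cams.capture("scene");cv2.imwrite("pics/s_press.png",cv2.resize(c["image"][190:330,200:400],None,fx=4,fy=4,interpolation=cv2.INTER_CUBIC))
print(manip.state()["clock"],manip.state()["gripper_width"])
E
python3 press.py
```

```text
tool x axis [ 0.3413  0.0221 -0.9397] want [ 0.3413  0.0221 -0.9397]
0.016 [0.0515 0.0305 0.0161] [-0.4028  0.5408  0.4464]
0.013 [0.0518 0.0306 0.0131] [ 0.6748 -0.6979  2.914 ]
0.011 [0.0518 0.0306 0.0111] [ 0.8125 -0.3804  0.6492]
0.0095 [0.0517 0.0306 0.0095] [ 1.377  -0.0014  1.8551]
0.0082 [0.0517 0.0306 0.0082] [0.7179 0.7042 2.4796]
0.0075 [0.0517 0.0306 0.0076] [0.2617 0.1621 2.4911]
17.0583 0.0005234142295647991
```

View pics/s_press.png

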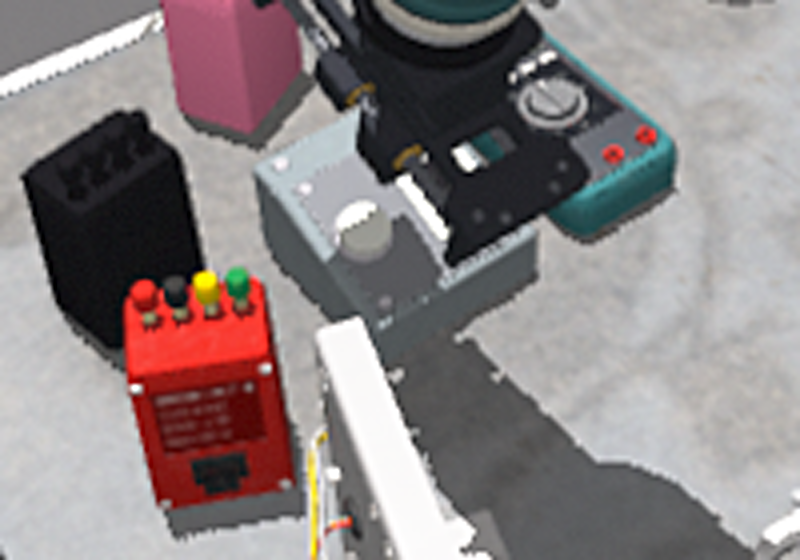

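```bash
python3 - <<'E'
from h import *
from cell import manip
np.set_printoptions(precision=4,suppress=True)
manip.move_pose(face(-.03,-.029,.16),RF)
c=wrist("w_after");l=((cloud(c)-F0)@BF).reshape(-1,3)
k=l[(l[:,0]>0)&(l[:,0]<.09)&(l[:,1]>-.055)&(l[:,1]<.008)&(l[:,2]>.02)&(l[:,2]<.045)];print(" lever",len(k),k.min(0) if len(k) else 0,k.max(0)if len(k) else 0)
b=l[(l[:,0]>.03)&(l[:,0]<.07)&(l[:,1]>.012)&(l[:,1]<.05)&(l[:,2]>.008)&(l[:,2]<.02)];print("button h",np.median(b[:,2]) if len(b) else 0)
print(manip.state()["clock"])
E
```

```text
lever 422 [ 0.0334 -0.0438  0.0201] [ 0.0451 -0.012   0.0316]
button h 0.013088730558709308
17.6667
```

View pics/w_after.png

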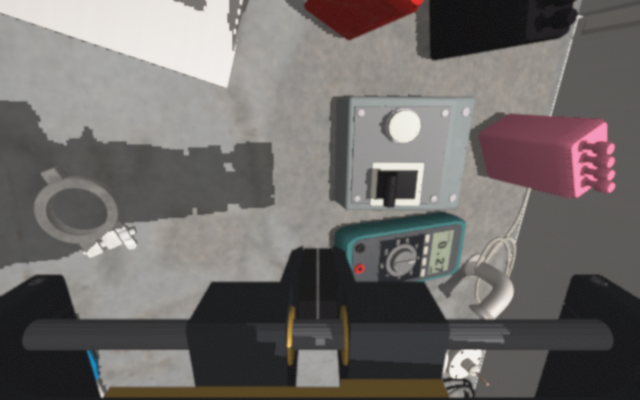

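The lever has dropped: its bar, at about (390,187) in the picture, now lies at face x = 33–45 mm. The button is back out. Next I lift the lever.

```bash
python3 - <<'E'
from h import *
from cell import manip
np.set_printoptions(precision=4,suppress=True)
manip.move_pose(face(-.008,-.029,.07),RF)
manip.move_linear(face(-.008,-.029,.016),rate=.1)
f0=manip.state()["contact_force"]
for x in (.004,.010,.016,.022,.027,.031,.035):
    manip.move_linear(face(x,-.029,.016),rate=.05)
    s=manip.state();print(x,(s["tool_pos"]-F0)@BF,(s["contact_force"]-f0)@BF)
manip.move_linear(face(-.005,-.029,.016),rate=.1)
manip.move_linear(face(-.008,-.029,.07),rate=.15)
manip.move_pose([.64,.11,.30],rot(YB).as_rotvec());manip.dwell(.5)
c=wrist("w_end");w=cloud(c);l=((w-F0)@BF).reshape(-1,3)
k=l[(l[:,0]>0)&(l[:,0]<.09)&(l[:,1]>-.055)&(l[:,1]<.008)&(l[:,2]>.02)&(l[:,2]<.045)];print("lever",len(k),k.min(0),k.max(0))
b=l[(l[:,0]>.03)&(l[:,0]<.07)&(l[:,1]>.012)&(l[:,1]<.05)&(l[:,2]>.008)&(l[:,2]<.02)];print("button h",np.median(b[:,2]))
print("box",edges(rect(w,(.642,.219),.095,.031,k=7)[3],np.array([.6422,.2194]),YB))
print("meter",edges(rect(w,(.679,.09),.105,.022,.06)[3],np.array([.6791,.0904]),YB))
print(manip.state()["clock"],manip.state()["contact_force"])
E
```

```text
0.004 [ 0.0052 -0.0289  0.0165] [-0.039  -0.0806 -0.5273]
0.01 [ 0.0106 -0.0289  0.0161] [ 0.0757 -0.09    0.2269]
0.016 [ 0.0166 -0.029   0.0161] [ 0.5866 -0.3752 -0.2323]
0.022 [ 0.0224 -0.029   0.016 ] [-0.3837  0.2196  0.1957]
0.027 [ 0.0277 -0.0289  0.0161] [ 0.4016 -0.3089 -0.3986]
0.031 [ 0.0317 -0.0289  0.0161] [ 0.2685 -0.7502 -0.9857]
0.035 [ 0.0356 -0.029   0.0161] [0.3691 0.0577 0.1268]
lever 289 [ 0.0585 -0.0435  0.0233] [ 0.0689 -0.0133  0.0321]
button h 0.013037493162183276
box {'-x': (np.float64(-59.3), np.float64(0.12)), '+x': (np.float64(59.8), np.float64(-1.0)), '-y': (np.float64(-57.8), np.float64(-0.19)), '+y': (np.float64(56.7), np.float64(-0.17))}
meter {'-x': (np.float64(-87.3), np.float64(-1.17)), '+x': (np.float64(86.6), np.float64(1.08)), '-y': (np.float64(-41.1), np.float64(0.69)), '+y': (np.float64(42.3), np.float64(-0.44))}
23.3 [-0.0373  1.0163 -0.2806]
```

View pics/w_end.png

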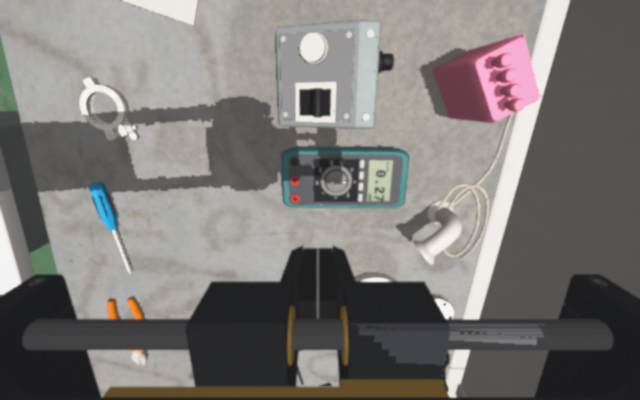

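```bash
python3 - <<'E'
from cell import order,manip
print(order.close_job(),manip.state()["clock"])
E
```

```text
the job is handed in; nothing more can be done
the job is handed in; nothing more can be done
```

The job is done and handed in, at about 23 s on the robot's clock (limit 61 s).

- **Meter:** I gripped it by its dial and slid it flat along the table to the right of the switch box. The last wrist-camera check put its centre within about 1–2 mm of the target. The gap is about 29–30 mm, the near ends are level to about 1 mm, and it is parallel to within about 0.5°. The single edge fits scatter by up to about 1°.
- **Button and lever:** I pressed the test button about 5.5 mm in, which tripped the lever. The depth image showed its bar at the dropped position and the button back out. I then pushed the lever back past its middle with closed fingers. The last image shows it at its original raised position with the button out.
- **Red breakout box:** I never touched it, and it stood upright in its place in the pictures after the press. I did not measure it again after that.

The robot finished clear of everything. No check failed. The one disagreement was early on, when the scene and side cameras differed by about 6 mm on the meter's sideways position, so I used the wrist camera for all the measurements that mattered.

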